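# Eject the spent cartridge from the pantry water filter

### The job

Change-over time for the water filter on the pantry counter: first take away the green tea tin left on top of it and stand it upright on the round cork mat. Then press the orange eject button all the way to its stop, feeling for the stop and not forcing it, so that the spent cartridge pops up out of its well; let the button spring back, draw the cartridge out and stand it upright in the steel tray. Set both things down rather than dropping them, and leave the mug, the jar and the pepper shaker where they are.

Things in the scene. Friction and masses are not known exactly. Their poses are not given: they have to be found in the camera images.
- filter: White countertop water filter, fixed, 245 (x) x 140 (y) mm. Origin: on the counter under the axis of its upright round cartridge well (47 mm wide); x points to the clear-tank end (top 136 mm high), z up. Flat deck round the well: z = 110 mm, x -45 to 60, y -70 to 70 mm. In front of it the face slopes down towards -x, its normal 25 degrees off vertical.
- eject_top (a point): Centre of the top face of the orange eject button (28 x 28 mm, flat), standing 32 mm out of the sloped front face, 97 mm in front of the well's axis, 121 mm high when out; it moves with the button. Its z axis is the outward normal, leaning 25 degrees from vertical to the filter's -x: press along -z.
- eject (a joint): Travel of the sprung eject button, m: 0 out, grows when pressed, returns by itself. First 1 to 13 mm of free play, unseen and different each time, then 13 mm that lift the cartridge 26 mm: the firm stop comes at 14 to 26 mm. Takes 5 to 12 N up to the stop; over 40 N damages it.
- cartridge: Spent cartridge: upright cylinder 44 mm across, 70 mm tall, about 70 g, white, upper third blue. Origin: centre of underside, z up. Starts in the well, its top 3 mm below the deck, held lightly by two sprung pads, so it stays up once ejected (top about 23 mm above the deck); a pull of a few N straight up frees it.
- tin: Green tea tin with a brass-coloured lid, cylinder 57 mm across, 56 mm tall, about 120 g, standing on the filter's deck over the well. Origin: centre of its underside, z up.
- mat: Round cork mat, 150 mm across, 5 mm thick, fixed. Origin: centre of its underside.
- tray: Open steel tray, 130 (x) x 160 (y) mm outside, rim 18 mm high, walls and floor 4 mm thick, fixed. Origin: centre of its underside.
- mug: White mug, 80 mm across, 90 mm tall. Bystander. Origin: centre of its underside.
- jar: Amber glass jar with a lid, 76 mm across, 120 mm tall. Bystander. Origin: centre of its underside.
- shaker: Small wooden pepper shaker, 44 mm across, 72 mm tall. Bystander. Origin: centre of its underside.
There are look-alikes about, which are no part of the job. There is more than one size of the tin; the job needs the larger. Of the things shaped like the tray, the steel one is meant.

How it is judged (in metres and radians):
On the way, in this order (a step that is already met when the one before it is completed fails the run):
1. the tin stands upright on the cork mat, let go (horizontal distance between tin and mat below 0.052 m and z of tin in the frame of mat between 0 and 0.012 m and angle between tin's own z axis and vertical below 0.12 rad and linear speed of tin below 0.03 m/s and contact force between the fingers and tin below 0.1 N), for 0.2 s.
2. the button is pressed to its stop, which lifts the cartridge at least 22 of its 26 mm, the fingers not touching the cartridge (z of cartridge in the frame of filter above 0.059 m and value of joint eject above 0.012 m and contact force between the fingers and cartridge below 0.1 N), for 0.1 s.
3. the button has sprung back and the cartridge still stands up in its well (value of joint eject below 0.004 m and z of cartridge in the frame of filter above 0.048 m and horizontal distance between cartridge and filter below 0.01 m), for 0.1 s.
At the end, for the whole second after the job is handed in: The cartridge stands upright (within 7 degrees, blue end up) at rest on the floor of the steel tray (its underside no more than 12 mm above the tray's own underside); the tin stands upright at rest on the cork mat, its centre within 52 mm of the mat's; the button is back out (within 3 mm) (x of cartridge in the frame of tray between -0.05 and 0.05 m and y of cartridge in the frame of tray between -0.065 and 0.065 m and z of cartridge in the frame of tray between 0 and 0.012 m and angle between each of cartridge, tin's own z axis and vertical below 0.12 rad and linear speed of each of cartridge, tin below 0.03 m/s and value of joint eject below 0.003 m and horizontal distance between tin and mat below 0.052 m and z of tin in the frame of mat between 0 and 0.012 m); the robot touches nothing.
It fails at once if the filter or its button forced: more than 40 N on it (contact force between any of the fingers, the arm and filter above 40 N).
It fails at once if the cartridge or the tin dropped (falling faster than 0.65 m/s out of the fingers, a drop of over 20 mm) ((linear speed of cartridge above 0.65 m/s and contact force between the fingers and cartridge below 0.05 N) or (linear speed of tin above 0.65 m/s and contact force between the fingers and tin below 0.05 N)).
It fails at once if the mug, jar or shaker shifted more than 30 mm or tipped (distance of any of mug, jar, shaker from where it was at the start of the episode above 0.03 m or angle between any of mug, jar, shaker's own z axis and vertical above 0.5 rad).
It also fails if it takes over 67 s, if anything falls off the work surface, if the arm or the gripper's body presses on something with over 40 N, if the wrist force passes 120 N, or if a joint passes its speed limit or range.

### The arm

A 7-joint arm with a two-finger parallel gripper is mounted at the origin on the work surface. World frame = base frame: x ahead of the robot, y to its left, z up, the work surface at z = 0. Lengths are in m, angles in degrees, forces in N, time in s.
With the tool pointing down it reaches from about 0.4 to 0.875 m from the base axis. Payload 4.4 kg.
Tool frame: the origin (TCP) lies midway between the tips of the shut fingers; the grasp point (between the pads) lies 19 mm behind it; z points along the fingers, y is the direction in which the jaws open and shut (so a half turn about z gives the same grasp; the last joint's range is limited). The gripper opens to 85 mm and grips with 20 to 120 N. Pads are 22 mm wide; open, the fingers measure 114 mm over their backs; the gripper's body (76 mm by 85 mm) begins 54 mm behind the grasp point. The pads swing forward as they close: fully open they stand 13 mm farther back than shut.
Start: joints at [68.881, 36.005, 2.206, 86.941, -1.547, 57.084, -1.146], TCP at [0.194, -0.62, 0.206] pointing down, gripper open.
Joint ranges: [-175.42, 175.42], [-21.48, 121.26], [-71.46, 75.88], [10.55, 141.38], [-63.04, 243.04], [13.31, 113.54], [-168.57, 168.57]. Speed limits (degrees/s): [147.25, 147.25, 180, 180, 180, 180, 180].

### API

Orientations are given as a 3x3 rotation matrix whose columns are the frame's x, y, z axes.
In Python, from cell import env gives the robot as it stands.
- The arm moves only by the tool jog_arm, never from a script. Its argument "rows" is one flat list of numbers, 7 for each row, row after row: the shift along the tool's x, y, z scaled (see below), then the turn, a rotation vector about the tool's x, y, z scaled (see below), then the opening, from -1 (shut) to 1 (fully open), so that 0 is half open. A call has 1 to 10 rows; each row is the pose to reach, as a shift and turn from the pose measured when the call began, along the tool's axes at that moment; what a row does not reach only later rows make up. The controller multiplies each number of a shift by 0.12 m and each number of a turn by 60 degrees. A row lasts 1/8 s, in which the tool goes at most 62.5 mm and 10.7 degrees, less where a joint would pass 70% of its speed; a pose out of reach is approached as far as the arm can. A call with a number of a shift or a turn outside -1 to 1 is refused whole. A call with a gripper value outside its range is refused whole. The fingers move at their own pace and stop on an object; the grip force is fixed at half the most. Time passes only in rows, so rows that repeat a pose let the fingers close. It gives the time, the measured TCP pose, the force and the opening at its end, in the units of the state.
- env.get_obs(): the state, without advancing time (a new reading comes with each control period).
- env.capture(name): name is "scene" or "top" or "wrist"; returns (picture, depth): 384x512x3 uint8, red, green, blue; 384x512 float32, m along the optical axis (not along the pixel's ray), 0 where there is no reading.
- env.get_calibration(name): a dict with "fx", "fy", "cx", "cy" (pixels), "R" (3x3) and "t" (3): a world point X has camera coordinates R X + t; the wrist camera has in their place "mount" (4x4, takes a point from camera to tool coordinates, whose origin is the TCP and whose axes are the flange's). Camera axes: x right, y down, z forward; pixel columns grow to the right and rows downward; lengths in m; the calibration is good to about 2 mm. A picture is of the moment at which its call begins: read the wrist's pose just before it. get_calibration takes no time and is no camera call.
- env.job_done(): hands the job in, once; it reports no verdict.
Trained networks look in the newest picture that a camera, given by its name, has taken for a name from the list of things; names that differ only in an ending like _2 or _b are one class to them, and where a whole thing is asked for, a point or a joint stands for the part that bears it (a point fixed in the world has none). Each returns a list of dicts, best first, with "score" (0 to 1); they miss things now and then, are a little off and sometimes report something else, mostly with a low value. They report only what shows in the picture. A call takes as long as a camera call. They do not tell look-alikes from the thing itself.
- env.recognise(thing, camera): "centre" ([x, y, z] in m, in world coordinates, good to about 4 mm: the middle of the surface that is visible of it).
The state is a dict: "clock": time; "qpos": joint angles; "joint_velocities": joint speeds; "effort": joint torques, N m; "tool_pos": TCP position; "orientation": TCP orientation; "force": force on the tool from outside, world axes, zero at the start; "moment": the same for the moment, N m; "width": opening from 0.0 (shut) to 1.0 (fully open).
Only numpy, scipy, OpenCV 4.12 (cv2) and the standard library are available. Lean on these libraries where they do the work, as an engineer would, in place of code of your own. Each camera call takes 0.05 s, during which the arm holds its last target. There are 200 camera calls.

## Working session

There is one attempt and no reset: what is moved stays moved. The work goes in short steps, Python scripts to look and compute and a tool call to move; the robot and the scene stay as the last step left them, time stands still between calls to the robot, and variables do not carry over. Pictures are saved under pics/ and viewed, about 8 in all and at most 12, crops included, and the job is handed in when it is done.

Besides the shell and the picture viewer there is one more tool, called as name(argument=value, ...) on one line, values as JSON. jog_arm: Moves the arm, as the interface text tells. Shifts and turns lie within -1 to 1; 1 stands for 0.12 m of shift or 60 degrees of turn. Its arguments: {"type":"object","properties":{"rows":{"type":"array"}},"required":["rows"]}

```bash
mkdir -p pics; ls; cat > h.py <<'E'
import numpy as np, cv2
from cell import env
def snap(c,fn=None):
    im,d=env.capture(c)
    if fn: cv2.imwrite('pics/'+fn,im[:,:,::-1])
    return im,d
def pts(c,d):
    k=env.get_calibration(c); v,u=np.mgrid[:d.shape[0],:d.shape[1]]
    P=np.stack([(u-k['cx'])/k['fx']*d,(v-k['cy'])/k['fy']*d,d],-1)
    if 'R' in k: return (P-np.array(k['t']))@np.array(k['R'])
    o=env.get_obs(); M=np.array(k['mount']); P=P@M[:3,:3].T+M[:3,3]
    return P@np.array(o['orientation']).T+np.array(o['tool_pos'])
def to_tool(p): # world target -> shift units
    o=env.get_obs(); return (np.array(o['orientation']).T@(np.array(p)-np.array(o['tool_pos'])))/0.12
E
python3 - <<'E'
from h import *
np.set_printoptions(precision=4,suppress=True)
for c in('top','scene'):
    im,d=snap(c,c+'0.png'); np.save(c+'0.npy',pts(c,d))
    for t in 'filter eject_top cartridge tin mat tray mug jar shaker'.split():
        for r in env.recognise(t,c): print(c,t,np.round(r['centre'],3),round(r['score'],2))
o=env.get_obs(); print(o)
a=cv2.imread('pics/top0.png');b=cv2.imread('pics/scene0.png')
E
```

```text
pics
top filter [ 0.612 -0.039  0.106] 0.89
top filter [ 0.533 -0.021  0.119] 0.7
top tin [ 0.624 -0.178  0.039] 0.71
top mat [ 0.616 -0.038  0.167] 0.73
top mat [ 0.482 -0.292  0.003] 0.15
top tray [ 0.48  -0.291  0.002] 0.89
top tray [ 0.485 -0.521  0.005] 0.65
top tray [ 0.618 -0.038  0.164] 0.37
top mug [0.673 0.354 0.044] 0.81
top jar [ 0.652 -0.347  0.119] 0.92
top shaker [0.643 0.215 0.062] 0.58
top shaker [0.491 0.29  0.007] 0.32
scene filter [ 0.66  -0.095  0.093] 0.8
scene eject_top [ 0.542 -0.032  0.113] 0.49
scene tin [ 0.628 -0.052  0.156] 0.77
scene tin [ 0.632 -0.188  0.038] 0.66
scene tin [ 0.544 -0.032  0.114] 0.3
scene mat [0.495 0.283 0.005] 0.65
scene tray [ 0.479 -0.522  0.002] 0.83
scene tray [ 0.481 -0.291  0.008] 0.64
scene mug [0.677 0.316 0.057] 0.97
scene shaker [0.654 0.209 0.037] 0.77
scene shaker [ 0.542 -0.038  0.115] 0.74
{'clock': 1.0, 'qpos': array([68.8807, 36.0019,  2.207 , 86.9406, -1.5463, 57.0834, -1.1438]), 'joint_velocities': array([ 0.0117,  0.101 , -0.0432,  0.0585,  0.0481, -0.0783, -0.0464]), 'effort': array([  0.0011, -56.3275,   1.226 , -19.3784,   0.011 ,   0.0016,
         0.    ]), 'tool_pos': array([ 0.1938, -0.6204,  0.2058]), 'orientation': array([[ 0.9545,  0.2982,  0.    ],
       [ 0.2982, -0.9545, -0.0001],
       [ 0.    ,  0.0001, -1.    ]]), 'force': array([ 0.6697, -0.1712,  0.3083]), 'moment': array([0.0217, 0.029 , 0.0502]), 'width': 0.999890852711076}
```

View pics/top0.png

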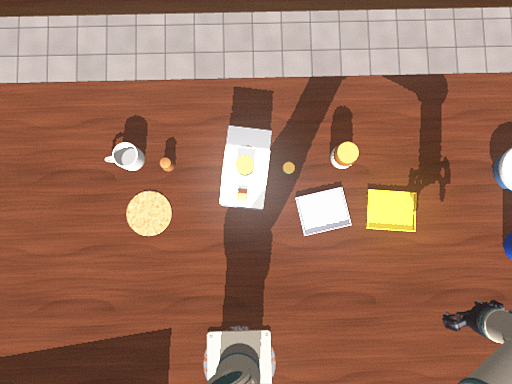

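View pics/scene0.png

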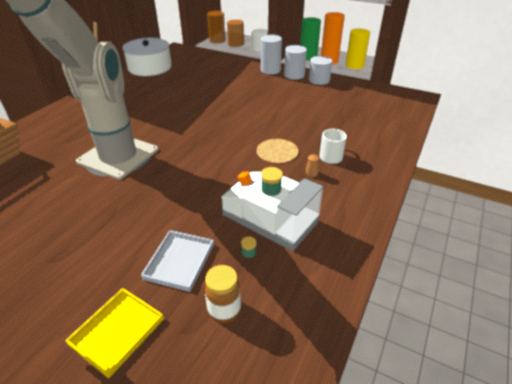

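Top view: the candidates for the tin are (245,165) on the filter and a smaller one at (289,168). Trays are grey at (323,211) and yellow at (391,210). The tin on the filter's deck is the larger one, and the grey tray is the steel one. I'll confirm this in one crop and measure.

```bash
python3 - <<'E'
from h import *
np.set_printoptions(precision=4,suppress=True)
for c in('top','scene'):
    P=np.load(c+'0.npy'); im=cv2.imread(f'pics/{c}0.png')
    hsv=cv2.cvtColor(im,cv2.COLOR_BGR2HSV)
    x,y,z=P[...,0],P[...,1],P[...,2]
    near=lambda cx,cy,r:np.hypot(x-cx,y-cy)<r
    def st(n,m):
        q=P[m]; 
        if len(q)<5: print(c,n,len(q));return
        (cx,cy),r=cv2.minEnclosingCircle(q[:,:2].astype(np.float32)); print(c,n,len(q),'med',np.median(q,0),'mean',q.mean(0),'circ',round(cx,4),round(cy,4),round(r,4))
    st('tintop',near(.615,-.04,.06)&(z>.155)&(z<.19))
    st('smalltin',near(.624,-.18,.05)&(z>.025)&(z<.1))
    st('mat',near(.49,.285,.1)&(z>.001)&(z<.02)&(hsv[...,1]>60)&(hsv[...,2]>140))
    st('orange',near(.535,-.03,.06)&(hsv[...,0]<18)&(hsv[...,1]>140)&(z>.07))
    st('shaker',near(.645,.212,.04)&(z>.05))
    st('jar',near(.65,-.347,.06)&(z>.1))
    st('mug',near(.673,.33,.07)&(z>.07))
    for n,m in [('deck',near(.6,-.04,.12)&(abs(z-.11)<.006)),('filt',near(.6,-.04,.2)&(z>.045)&(z<.2)&(y<.09)&(y>-.14)),('tray',near(.48,-.29,.13)&(z>.011)&(z<.03))]:
        q=P[m][:,:2].astype(np.float32)*1000; print(c,n,len(q),cv2.minAreaRect(q))
a=cv2.resize(cv2.imread('pics/top0.png')[110:250,200:340],None,fx=4,fy=4,interpolation=2)
b=cv2.resize(cv2.imread('pics/scene0.png')[160:280,200:340],None,fx=4,fy=4,interpolation=2)
b=cv2.resize(b,(400,343));a=cv2.resize(a,(400,400));cv2.imwrite('pics/crop.png',np.hstack([a,cv2.copyMakeBorder(b,0,57,0,0,0)]))
E
```

```text
top tintop 282 med [ 0.6198 -0.0384  0.1647] mean [ 0.62   -0.0384  0.1646] circ 0.6206 -0.0387 0.0285
top smalltin 114 med [ 0.6252 -0.1802  0.038 ] mean [ 0.626  -0.1795  0.0377] circ 0.6265 -0.1793 0.0197
top mat 1466 med [0.4867 0.2841 0.0038] mean [0.4867 0.285  0.0043] circ 0.4901 0.2849 0.1
top orange 8 med [ 0.5429 -0.0187  0.1166] mean [ 0.545  -0.0199  0.1147] circ 0.5439 -0.0219 0.008
top shaker 100 med [0.6467 0.2195 0.0652] mean [0.6473 0.2196 0.0649] circ 0.6478 0.2202 0.0179
top jar 372 med [ 0.6581 -0.3574  0.1187] mean [ 0.6579 -0.3578  0.1183] circ 0.6593 -0.3591 0.0341
top mug 187 med [0.6685 0.3485 0.0843] mean [0.6712 0.3459 0.0832] circ 0.6711 0.3509 0.0488
top deck 1331 ((598.7908935546875, -35.82859802246094), (139.8753662109375, 168.6962890625), 81.7878646850586)
top filt 3504 ((621.196533203125, -39.000144958496094), (139.9962158203125, 242.89231872558594), 81.78697204589844)
top tray 238 ((475.83343505859375, -292.3746337890625), (140.2974090576172, 160.61825561523438), 11.426529884338379)
scene tintop 282 med [ 0.6259 -0.043   0.166 ] mean [ 0.6256 -0.0416
[... 287 characters left out ...]
ean [ 0.54   -0.0318  0.1129] circ 0.5362 -0.0249 0.0201
scene shaker 92 med [0.6538 0.2137 0.0652] mean [0.6534 0.2153 0.0634] circ 0.6524 0.2213 0.0185
scene jar 754 med [ 0.6654 -0.3627  0.1198] mean [ 0.665  -0.3622  0.1183] circ 0.6616 -0.358 0.0338
scene mug 270 med [0.6769 0.3364 0.0813] mean [0.6766 0.3423 0.0815] circ 0.6754 0.3439 0.0435
scene deck 941 ((602.526611328125, -46.993927001953125), (164.66302490234375, 155.64450073242188), 6.228851795196533)
scene filt 4470 ((623.776123046875, -37.31005859375), (145.0060272216797, 244.47950744628906), 81.27922058105469)
scene tray 494 ((483.5330505371094, -289.8426818847656), (131.79188537597656, 162.81759643554688), 10.998303413391113)
```

View pics/crop.png

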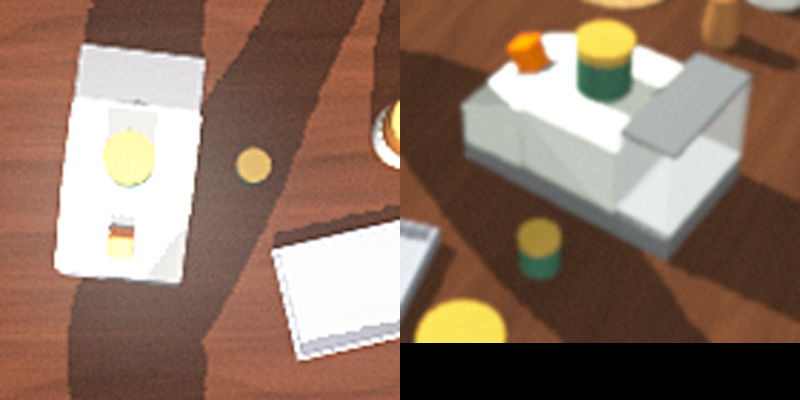

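The crop confirms it: the larger tin (radius 28.5 mm) stands on the filter, the 20 mm-radius one is a decoy on the counter, and the grey tray is the steel one. I'll head towards the filter now.

jog_arm(rows=[0.4,-0.3,-0.6,0,0,0,1,0.8,-0.6,-0.6,0,0,0,1,1,-0.74,-0.6,0,0,0,1])

```text
clock: 1.38
tool_pos: [0.2837, -0.4988, 0.2795]
orientation: [[0.954, 0.299, 0.002], [0.299, -0.954, -0.002], [0.002, 0.003, -1.0]]
force: [0.9, 0.3, -0.1]
width: 1.0
```

jog_arm(rows=[0.4,-0.3,0,0,0,0,1,0.8,-0.6,0,0,0,0,1,1,-0.74,0,0,0,0,1])

```text
clock: 1.75
tool_pos: [0.3742, -0.3747, 0.2798]
orientation: [[0.953, 0.303, 0.004], [0.303, -0.953, -0.001], [0.003, 0.002, -1.0]]
force: [-1.2, -0.5, -0.3]
width: 0.999
```

jog_arm(rows=[0.4,-0.3,0,0,0,0,1,0.8,-0.6,0,0,0,0,1,1,-0.74,0,0,0,0,1])

```text
clock: 2.12
tool_pos: [0.4638, -0.2498, 0.2803]
orientation: [[0.951, 0.308, 0.005], [0.308, -0.951, 0.0], [0.005, 0.001, -1.0]]
force: [-0.3, 0.3, -0.1]
width: 1.003
```

jog_arm(rows=[0.4,-0.3,0,0,0,0,1,0.89,-0.63,0,0,0,0,1,0.89,-0.63,0,0,0,0,1])

```text
clock: 2.5
tool_pos: [0.5448, -0.1393, 0.2807]
orientation: [[0.949, 0.316, 0.007], [0.316, -0.949, 0.003], [0.007, -0.001, -1.0]]
force: [0.0, 0.7, -0.1]
width: 1.001
```

jog_arm(rows=[0.4,-0.3,0,0,0,0.15,1,0.89,-0.63,0,0,0,0.3,1,0.89,-0.63,0,0,0,0.43,1,0.89,-0.63,0,0,0,0.43,1])

```text
clock: 3.0
tool_pos: [0.6223, -0.0334, 0.2811]
orientation: [[0.992, -0.126, 0.006], [-0.126, -0.992, 0.002], [0.006, -0.003, -1.0]]
force: [-0.7, -0.6, -0.1]
width: 0.997
```

```bash
python3 - <<'E'
from h import *
np.set_printoptions(precision=4,suppress=True)
print(env.get_obs()['qpos'], env.get_calibration('wrist')['mount'])
im,d=snap('wrist','w1.png');P=pts('wrist',d);x,y,z=P[...,0],P[...,1],P[...,2]
for n,m in [('tin',(np.hypot(x-.62,y+.038)<.05)&(z>.155)&(z<.18)),('deck',(abs(z-.11)<.005)&(np.hypot(x-.6,y+.038)<.15)),('filt',(z>.05)&(z<.15)&(np.hypot(x-.6,y+.038)<.2))]:
    q=P[m];print(n,len(q))
    if len(q)>5:print(np.median(q,0),cv2.minEnclosingCircle(q[:,:2].astype(np.float32)),cv2.minAreaRect(q[:,:2].astype(np.float32)))
for t in ('eject_top','tin'):
    for r in env.recognise(t,'wrist'): print(t,r)
E
```

```text
[ -0.1335  29.5964   1.1605  86.1554  -0.7992  63.9096 -95.99  ] [[ 0.0005 -0.9576 -0.2883  0.0736]
 [ 1.      0.0009 -0.0011  0.0014]
 [ 0.0013 -0.2883  0.9576 -0.1694]
 [ 0.      0.      0.      1.    ]]
tin 3012
[ 0.6231 -0.0386  0.1675] ((0.6217851638793945, -0.038567934185266495), 0.02854745090007782) ((0.6218702793121338, -0.0384494923055172), (0.05547383800148964, 0.055950772017240524), 84.80396270751953)
deck 10848
[ 0.6378 -0.0408  0.1114] ((0.6230035424232483, -0.03962935879826546), 0.0907004177570343) ((0.6117541193962097, -0.037571705877780914), (0.14044718444347382, 0.1400017887353897), 81.74275970458984)
filt 25500
[ 0.6621 -0.0435  0.1122] ((0.6211063861846924, -0.038723208010196686), 0.13819921016693115) ((0.6214399337768555, -0.03893323242664337), (0.14041045308113098, 0.24283462762832642), 81.82601165771484)
eject_top {'centre': [0.5378, -0.025, 0.1152], 'score': 0.96}
tin {'centre': [0.6296, -0.1716, 0.041], 'score': 0.87}
tin {'centre': [0.6308, -0.0375, 0.1647], 'score': 0.61}
```

View pics/w1.png

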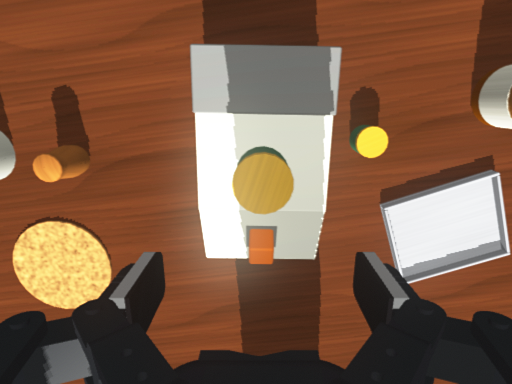

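Wrist view: tin top at (263,182), button at (261,246), mat at (62,263), tray at (450,225). Next I lower onto the tin.

jog_arm(rows=[0,0.043,0.4,0,0,0.017,1,0,0.043,0.8,0,0,0.017,1,0,0.043,0.8,0,0,0.017,1])

```text
clock: 3.52
tool_pos: [0.6179, -0.0427, 0.1827]
orientation: [[0.989, -0.148, -0.002], [-0.148, -0.989, 0.002], [-0.002, -0.001, -1.0]]
force: [-0.7, -0.5, -0.9]
width: 1.001
```

jog_arm(rows=[0,0,0.2,0,0,0,1,0,0,0.4,0,0,0,1,0,0,0.54,0,0,0,1,0,0,0.54,0,0,0,1,0,0,0.54,0,0,0,-1,0,0,0.54,0,0,0,-1,0,0,0.54,0,0,0,-1,0,0,0.54,0,0,0,-1,0,0,0.54,0,0,0,-1])

```text
clock: 4.65
tool_pos: [0.619, -0.0421, 0.1199]
orientation: [[0.989, -0.148, 0.001], [-0.148, -0.989, 0.002], [0.001, -0.002, -1.0]]
force: [-1.2, 1.2, 6.1]
width: 0.644
```

jog_arm(rows=[0,0,0,0,0,0,-1,0,0,-0.2,0,0,0,-1,0,0,-0.5,0,0,0,-1,0,0,-0.75,0,0,0,-1])

```text
clock: 5.15
tool_pos: [0.619, -0.0425, 0.2113]
orientation: [[0.989, -0.148, 0.002], [-0.148, -0.989, 0.002], [0.002, -0.002, -1.0]]
force: [-0.0, 0.4, -0.8]
width: 0.64
```

jog_arm(rows=[-0.15,-0.26,0,0,0,0,-1,-0.32,-0.56,0,0,0,0,-1,-0.49,-0.84,0,0,0,0,-1])

```text
clock: 5.52
tool_pos: [0.5752, 0.0669, 0.2116]
orientation: [[0.989, -0.148, 0.002], [-0.148, -0.989, 0.002], [0.002, -0.002, -1.0]]
force: [0.3, 0.1, -0.5]
width: 0.64
```

jog_arm(rows=[-0.15,-0.26,0,0,0,0,-1,-0.32,-0.56,0,0,0,0,-1,-0.49,-0.84,0,0,0,0,-1])

```text
clock: 5.9
tool_pos: [0.5314, 0.1765, 0.2119]
orientation: [[0.989, -0.148, 0.003], [-0.148, -0.989, 0.002], [0.002, -0.002, -1.0]]
force: [1.1, 0.6, -0.6]
width: 0.642
```

jog_arm(rows=[-0.15,-0.26,0,0,0,0,-1,-0.32,-0.56,0,0,0,0,-1,-0.49,-0.84,0,0,0,0,-1,-0.49,-0.84,0,0,0,0,-1])

```text
clock: 6.4
tool_pos: [0.486, 0.289, 0.2121]
orientation: [[0.99, -0.141, 0.002], [-0.141, -0.99, 0.004], [0.001, -0.004, -1.0]]
force: [0.1, -0.5, -1.4]
width: 0.643
```

```bash
python3 - <<'E'
from h import *
np.set_printoptions(precision=4,suppress=True)
o=env.get_obs();print(o['tool_pos'],o['qpos'],o['width'],o['force'])
im,d=snap('wrist','w2.png');P=pts('wrist',d);x,y,z=P[...,0],P[...,1],P[...,2]
hsv=cv2.cvtColor(im,cv2.COLOR_RGB2HSV)
m=(np.hypot(x-.49,y-.285)<.09)&(z>.002)&(z<.02)&(hsv[...,1]>60)&(hsv[...,2]>140)
q=P[m];print(len(q),cv2.minEnclosingCircle(q[:,:2].astype(np.float32)),q.mean(0),np.percentile(q[:,2],[5,50,95]))
c=env.recognise('tin','wrist');print(c)
E
```

```text
[0.486  0.289  0.2121] [ -33.6004   28.4452    0.1761  100.5197   -0.2974   50.8303 -131.3696] 0.6434511366378937 [ 0.111  -0.5008 -1.408 ]
10194 ((0.4806848466396332, 0.2818235158920288), 0.08742202818393707) [0.5075 0.2837 0.0063] [0.005  0.0064 0.0076]
[{'centre': [0.4989, 0.2853, 0.2585], 'score': 0.55}, {'centre': [0.5601, 0.0431, 0.0322], 'score': 0.18}]
```

View pics/w2.png

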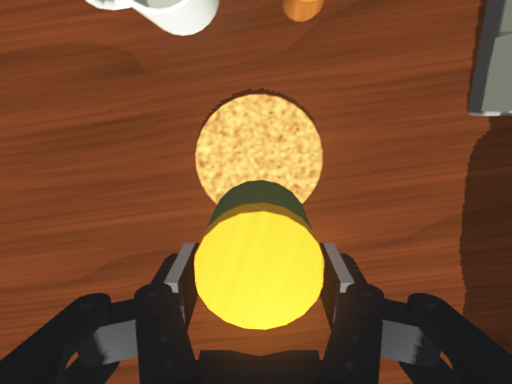

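jog_arm(rows=[0.02,0.02,0.3,0,0,0,-1,0.04,0.04,0.7,0,0,0,-1,0.04,0.04,1,0,0,0,-1,0.04,0.04,1,0,0,0,-1])

```text
clock: 7.0
tool_pos: [0.4913, 0.2763, 0.0899]
orientation: [[0.989, -0.149, -0.002], [-0.149, -0.989, -0.003], [-0.002, 0.003, -1.0]]
force: [-0.1, 0.7, -0.9]
width: 0.64
```

jog_arm(rows=[0,0,0.3,0,0,0,-1,0,0,0.5,0,0,0,-1,0,0,0.57,0,0,0,-1,0,0,0.6,0,0,0,-1,0,0,0.6,0,0,0,-1])

```text
clock: 7.62
tool_pos: [0.4921, 0.2764, 0.019]
orientation: [[0.989, -0.149, -0.0], [-0.149, -0.989, -0.002], [0.0, 0.002, -1.0]]
force: [-0.1, 0.6, -1.0]
width: 0.643
```

jog_arm(rows=[0,0,0.01,0,0,0,-1,0,0,0.02,0,0,0,-1,0,0,0.025,0,0,0,-1])

```text
clock: 8.0
tool_pos: [0.4921, 0.2764, 0.0161]
orientation: [[0.989, -0.149, -0.0], [-0.149, -0.989, -0.002], [0.0, 0.002, -1.0]]
force: [-0.6, 0.2, -1.1]
width: 0.64
```

jog_arm(rows=[0,0,0.01,0,0,0,-1,0,0,0.015,0,0,0,-1,0,0,0.02,0,0,0,-1])

```text
clock: 8.38
tool_pos: [0.4922, 0.2764, 0.0149]
orientation: [[0.989, -0.15, 0.0], [-0.15, -0.989, -0.002], [0.0, 0.002, -1.0]]
force: [-2.7, -2.0, 15.5]
width: 0.643
```

jog_arm(rows=[0,0,-0.005,0,0,0,-1,0,0,-0.005,0,0,0,1,0,0,-0.005,0,0,0,1,0,0,-0.005,0,0,0,1,0,0,-0.005,0,0,0,1,0,0,-0.005,0,0,0,1])

```text
clock: 9.12
tool_pos: [0.4921, 0.2764, 0.0154]
orientation: [[0.989, -0.149, 0.0], [-0.149, -0.989, -0.002], [0.0, 0.002, -1.0]]
force: [0.4, 0.3, 0.2]
width: 0.999
```

jog_arm(rows=[0,0,-0.2,0,0,0,1,0,0,-0.5,0,0,0,1,0,0,-1,0,0,0,1,0,0,-1,0,0,0,1])

```text
clock: 9.62
tool_pos: [0.4953, 0.2784, 0.1399]
orientation: [[0.989, -0.15, 0.008], [-0.15, -0.989, 0.003], [0.008, -0.004, -1.0]]
force: [-0.0, -0.5, -0.7]
width: 1.0
```

jog_arm(rows=[0,0,-0.5,0,0,0,1,0,0,-0.8,0,0,0,1])

```text
clock: 9.88
tool_pos: [0.4948, 0.2783, 0.2373]
orientation: [[0.989, -0.15, 0.009], [-0.15, -0.989, 0.004], [0.008, -0.005, -1.0]]
force: [0.5, 0.3, -0.8]
width: 1.003
```

```bash
python3 - <<'E'
from h import *
np.set_printoptions(precision=4,suppress=True)
o=env.get_obs();print(o['tool_pos'],o['orientation'],o['width'],o['clock'])
for c in ('wrist','top','scene'):
    im,d=snap(c,c+'3.png');P=pts(c,d);x,y,z=P[...,0],P[...,1],P[...,2]
    q=P[(np.hypot(x-.49,y-.28)<.05)&(z>.045)&(z<.075)];
    if len(q)>5:print(c,'tin',len(q),np.median(q,0),cv2.minEnclosingCircle(q[:,:2].astype(np.float32)))
    hsv=cv2.cvtColor(im,cv2.COLOR_RGB2HSV)
    q=P[(np.hypot(x-.5,y-.03)<.1)&(hsv[...,0]>95)&(hsv[...,0]<125)&(hsv[...,1]>100)]
    q=P[(np.hypot(x-.62,y+.0386)<.05)&(z>.09)&(z<.109)]
    if len(q)>5:print(c,'cart',len(q),np.median(q,0),cv2.minEnclosingCircle(q[:,:2].astype(np.float32)))
    for t in ('cartridge','eject_top'):
        print(c,t,[(np.round(r['centre'],4),round(r['score'],2)) for r in env.recognise(t,c)])
E
```

```text
[0.4948 0.2783 0.2373] [[ 0.9887 -0.1497  0.0091]
 [-0.1497 -0.9887  0.0037]
 [ 0.0085 -0.005  -1.    ]] 1.0025118774331319 9.875
wrist tin 2128 [0.4995 0.277  0.0669] ((0.4982202649116516, 0.27727261185646057), 0.02854864113032818)
wrist cartridge []
wrist eject_top [(array([0.6665, 0.3546, 0.0427]), 0.34)]
top tin 153 [0.4869 0.2623 0.0594] ((0.4927281141281128, 0.27153217792510986), 0.028157519176602364)
top cart 466 [ 0.6194 -0.0381  0.1065] ((0.619911253452301, -0.03869028761982918), 0.049987081438302994)
top cartridge [(array([ 0.6198, -0.0431,  0.1077]), 0.59)]
top eject_top [(array([ 0.6482, -0.3488,  0.12  ]), 0.66), (array([ 0.5299, -0.0237,  0.1207]), 0.58)]
scene tin 170 [0.4998 0.2653 0.0605] ((0.4972618818283081, 0.2747921645641327), 0.03117380104959011)
scene cart 219 [ 0.6215 -0.0381  0.1077] ((0.6194072365760803, -0.04014120250940323), 0.0497451052069664)
scene cartridge [(array([ 0.6243, -0.0374,  0.1053]), 0.69), (array([ 0.6546, -0.0894,  0.0988]), 0.61)]
scene eject_top [(array([ 0.5444, -0.0335,  0.1134]), 0.6)]
```

View pics/scene3.png

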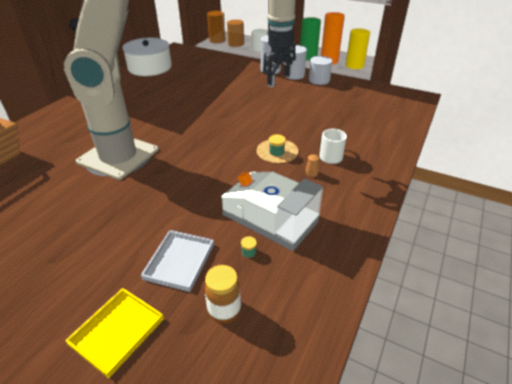

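The tin stands on the mat, at (277,145) in the scene view, and the cartridge shows blue at (271,190). Next I go to the button with shut fingers, tilted 25°.

jog_arm(rows=[0.05,0.27,0,0,0,0,-1,0.1,0.55,0,0,0,0,-1,0.14,0.82,0,0,0,0,-1])

```text
clock: 10.7
tool_pos: [0.4953, 0.1766, 0.2333]
orientation: [[0.989, -0.15, 0.004], [-0.15, -0.989, 0.001], [0.004, -0.001, -1.0]]
force: [-0.1, -1.2, -0.1]
width: 0.38
```

jog_arm(rows=[0.05,0.27,0,0,0,0,-1,0.1,0.55,0,0,0,0,-1,0.14,0.82,0,0,0,0,-1])

```text
clock: 11.08
tool_pos: [0.4967, 0.0755, 0.2324]
orientation: [[0.989, -0.15, 0.003], [-0.15, -0.989, 0.0], [0.003, -0.001, -1.0]]
force: [-1.1, -0.2, 0.1]
width: 0.001
```

jog_arm(rows=[0.05,0.27,0,0,0.12,0,-1,0.1,0.55,0.1,0,0.25,0,-1,0.14,0.82,0.2,0,0.38,0,-1,0.14,0.82,0.2,0,0.417,0,-1,0.14,0.82,0.2,0,0.417,0,-1])

```text
clock: 11.7
tool_pos: [0.4989, -0.0297, 0.2079]
orientation: [[0.902, -0.161, 0.4], [-0.14, -0.987, -0.081], [0.408, 0.018, -0.913]]
force: [1.0, -0.7, 0.8]
width: 0.004
```

```bash
cat > b.py <<'E'
from h import *
np.set_printoptions(precision=4,suppress=True)
o=env.get_obs();print(o['tool_pos'],o['orientation'],o['qpos'],o['width'],o['force'])
im,d=snap('wrist','w4.png');P=pts('wrist',d);x,y,z=P[...,0],P[...,1],P[...,2]
hsv=cv2.cvtColor(im,cv2.COLOR_RGB2HSV)
th=np.radians(-8.2);f=np.array([np.cos(th),np.sin(th),0]);n=np.array([0,0,.9063])-.4226*f;s=np.cross(n,f);s/=np.linalg.norm(s)
m=(np.hypot(x-.53,y+.025)<.06)&(hsv[...,0]<20)&(hsv[...,1]>120)&(z>.07)&(z<.14)
q=P[m];h=q@n;top=np.percentile(h,95);print(len(q),'h',np.percentile(h,[5,50,95]))
q=q[h>top-.004];print(len(q),q.mean(0),'expected h',np.array([.525,-.025,.121])@n)
e=np.cross(s,n);a=np.c_[q@s,q@e].astype(np.float32);R=cv2.minAreaRect(a);print(R)
c=s*R[0][0]+e*R[0][1]+n*top;print('button centre',c,'normal',n)
q=P[(np.hypot(x-.621,y+.0388)<.024)&(z>.09)&(z<.118)]
if len(q)>9: print('cart',len(q),cv2.minEnclosingCircle(q[:,:2].astype(np.float32)))
print('shift',to_tool(c))
E
python3 b.py
```

```text
[ 0.4989 -0.0297  0.2079] [[ 0.9024 -0.1606  0.3998]
 [-0.1395 -0.9869 -0.0815]
 [ 0.4077  0.0177 -0.913 ]] [   8.4134   15.7158  -16.3851  132.7746   53.0529   14.6127 -155.278 ] 0.004483703770697428 [ 1.0449 -0.7182  0.8152]
1219 h [-0.1355 -0.1115 -0.1101]
948 [ 0.5274 -0.0237  0.1222] expected h -0.11144127815495533
((0.0518556647002697, 0.5271442532539368), (0.02645966038107872, 0.02726239711046219), 1.3641624450683594)
button centre [ 0.5263 -0.0234  0.123 ] normal [-0.4183  0.0603  0.9063]
cart 1976 ((0.6209977865219116, -0.0387471579015255), 0.02404804527759552)
shift [-0.0749 -0.1044  0.7323]
```

View pics/w4.png

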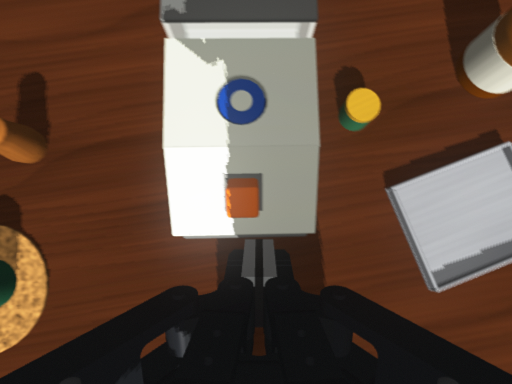

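```bash
python3 - <<'E'
import numpy as np
from scipy.optimize import least_squares,fsolve
D=[(36.0,86.94,.65,.2058),(29.6,86.16,.6232,.2811),(28.45,100.52,.5654,.2121)]
A=[];b=[]
for j2,j4,r,z in D:
    a,c=np.radians([j2,j2+j4]);A+=[[np.sin(a),np.sin(c),1,0,np.cos(a)*0],[np.cos(a),np.cos(c),0,1,0]];b+=[r,z]
A=np.array(A)[:,:4];s,res,_,_=np.linalg.lstsq(A,np.array(b),rcond=None);print(s,A@s-b)
L1,L2,c0,h=s
for L3 in(.25,.32,.4):
  for t in (0,10,15,20,25):
    T=np.radians(t)
    for k,(r,z) in {'appr':(.50,.175),'touch':(.526,.123),'stop':(.537,.099)}.items():
        f=lambda q:[L1*np.sin(q[0])+L2*np.sin(q[0]+q[1])+c0+L3*np.sin(T)-r, h+L1*np.cos(q[0])+L2*np.cos(q[0]+q[1])+L3-L3*np.cos(T)-z]
        q=np.degrees(fsolve(f,np.radians([30,100])));print(L3,t,k,q.round(1),'j6',round(180-t-q.sum(),1))
E
```

```text
[ 0.54634698  0.38520629  0.00587733 -0.02642778] [ 0.00029273  0.00031625 -0.00053361  0.00010654  0.00024088 -0.00042279]
0.25 0 appr [ 26.  112.7] j6 41.3
0.25 0 touch [ 32.5 111.5] j6 36.1
0.25 0 stop [ 35.4 110.7] j6 33.9
0.25 10 appr [ 23.2 119.1] j6 27.7
0.25 10 touch [ 30.  118.1] j6 21.8
0.25 10 stop [ 33.2 117.5] j6 19.4
0.25 15 appr [ 22.1 122.4] j6 20.6
0.25 15 touch [ 29.2 121.5] j6 14.3
0.25 15 stop [ 32.5 120.8] j6 11.7
0.25 20 appr [ 21.3 125.6] j6 13.1
0.25 20 touch [ 28.7 124.8] j6 6.5
0.25 20 stop [ 32.1 124.1] j6 3.8
0.25 25 appr [ 20.8 128.9] j6 5.3
0.25 25 touch [ 28.6 128. ] j6 -1.6
0.25 25 stop [ 32.1 127.4] j6 -4.5
0.32 0 appr [ 26.  112.7] j6 41.3
0.32 0 touch [ 32.5 111.5] j6 36.1
0.32 0 stop [ 35.4 110.7] j6 33.9
0.32 10 appr [ 22.4 120.9] j6 26.8
0.32 10 touch [ 29.4 120. ] j6 20.6
0.32 10 stop [ 32.6 119.3] j6 18.1
0.32 15 appr [ 21. 125.] j6 19.0
0.32 15 touch [ 28.4 124.2] j6 12.4
0.32 15 stop [ 31.8 123.6] j6 9.7
0.32 20 appr [ 20.1 129.1] j6 10.8
0.32 20 touch [ 27.9 128.4] j6 3.7
0.32 20 stop [ 31.4 127.8] j6 0.8
0.32 25 appr [ 19.7 133.3] j6 2.0
0.32 25 touch [ 28.  132.5] j6 -5.5
0.32 25 stop [ 31.7 131.9] j6 -8.6
0.4 0 appr [ 26.  112.7] j6 41.3
0.4 0 touch [ 32.5 111.5] j6 36.1
0.4 0 stop [ 35.4 110.7] j6 33.9
0.4 10 appr [ 21.5 122.9] j6 25.7
0.4 10 touch [ 28.7 122. ] j6 19.3
0.4 10 stop [ 31.9 121.4] j6 16.6
0.4 15 appr [ 19.9 128. ] j6 17.2
0.4 15 touch [ 27.5 127.3] j6 10.2
0.4 15 stop [ 31.  126.7] j6 7.3
0.4 20 appr [ 18.8 133.1] j6 8.1
0.4 20 touch [ 27.1 132.5] j6 0.4
0.4 20 stop [ 30.8 131.9] j6 -2.7
0.4 25 appr [ 18.5 138.3] j6 -1.8
0.4 25 touch [ 27.6 137.7] j6 -10.2
0.4 25 stop [ 31.6 137. ] j6 -13.6
```

Full tilt would run joint 6 past its limit, so I'll press with a vertical tool. The front edge of the fingertips goes on the button's centre and moves along the button axis.

```bash
cat > rot.py <<'E'
from h import *
from scipy.spatial.transform import Rotation as Ro
np.set_printoptions(precision=4,suppress=True)
th=np.radians(-8.2);f=np.array([np.cos(th),np.sin(th),0]);z=np.array([0,0,-1.]);G=np.c_[f,np.cross(z,f),z]
n=np.array([0,0,.9063])-.4226*f
def turn():
    R=np.array(env.get_obs()['orientation']);return np.degrees(Ro.from_matrix(R.T@G).as_rotvec())/60
E
python3 - <<'E'
from rot import *
print(turn(),to_tool([.498,-.020,.20]),env.get_obs()['clock'])
E
```

```text
[ 0.0205 -0.4004 -0.0128] [-0.0306 -0.0835  0.05  ] 11.75
```

jog_arm(rows=[0,-0.03,0.02,0.005,-0.1,-0.003,-1,-0.01,-0.05,0.03,0.01,-0.2,-0.006,-1,-0.02,-0.08,0.04,0.015,-0.3,-0.01,-1,-0.03,-0.08,0.05,0.02,-0.4,-0.013,-1,-0.03,-0.08,0.05,0.02,-0.4,-0.013,-1])

```text
clock: 12.38
tool_pos: [0.4993, -0.02, 0.1991]
orientation: [[0.99, -0.144, -0.001], [-0.144, -0.99, 0.003], [-0.001, -0.003, -1.0]]
force: [-0.2, 0.5, 0.3]
width: -0.004
```

```bash
python3 - <<'E'
from rot import *
o=env.get_obs();print(o['qpos'],turn(),to_tool([.498,-.020,.158]),to_tool(np.array([.5148,-.0226,.122])+.012*n),o['force'])
E
```

```text
[  24.46     27.8142  -36.3363  110.2472   21.3464   48.7608 -121.3057] [-0.0026  0.0009 -0.0012] [-0.0102  0.0025  0.3425] [0.0894 0.0044 0.5518] [-0.157   0.5315  0.3312]
```

jog_arm(rows=[-0.01,0,0.2,0,0,0,-1,-0.01,0,0.34,0,0,0,-1,0.04,0,0.45,0,0,0,-1,0.09,0,0.55,0,0,0,-1,0.09,0,0.55,0,0,0,-1])

```text
clock: 13.0
tool_pos: [0.5099, -0.0212, 0.1324]
orientation: [[0.99, -0.144, -0.001], [-0.144, -0.99, 0.003], [-0.002, -0.003, -1.0]]
force: [0.6, -0.0, -0.2]
width: -0.002
```

```bash
python3 - <<'E'
from rot import *
o=env.get_obs();print(o['qpos'],to_tool(np.array([.5148,-.0226,.122])),o['force'],o['tool_pos'])
R=np.array(o['orientation']);print('per mm press, tool units',R.T@(-n)*.001/.12)
E
```

```text
[  21.2377   33.8409  -32.491   112.6641   26.7709   41.0911 -125.7352] [0.0419 0.0057 0.0866] [ 0.6081 -0.0468 -0.2129] [ 0.5099 -0.0212  0.1324]
per mm press, tool units [0.0035 0.     0.0075]
```

jog_arm(rows=[0.014,0,0.03,0,0,0,-1,0.028,0,0.06,0,0,0,-1,0.042,0.005,0.09,0,0,0,-1,0.042,0.005,0.09,0,0,0,-1])

```text
clock: 13.5
tool_pos: [0.5148, -0.0227, 0.1214]
orientation: [[0.99, -0.144, -0.002], [-0.144, -0.99, 0.003], [-0.002, -0.003, -1.0]]
force: [0.1, -0.3, -0.6]
width: 0.002
```

jog_arm(rows=[0.007,0,0.015,0,0,0,-1,0.014,0,0.03,0,0,0,-1,0.014,0,0.03,0,0,0,-1])

```text
clock: 13.88
tool_pos: [0.5164, -0.0229, 0.1177]
orientation: [[0.99, -0.144, -0.002], [-0.144, -0.99, 0.003], [-0.002, -0.003, -1.0]]
force: [-0.8, -0.6, 1.0]
width: -0.002
```

jog_arm(rows=[0.007,0,0.015,0,0,0,-1,0.014,0,0.03,0,0,0,-1,0.014,0,0.03,0,0,0,-1])

```text
clock: 14.25
tool_pos: [0.518, -0.0231, 0.1139]
orientation: [[0.99, -0.144, -0.002], [-0.144, -0.99, 0.003], [-0.003, -0.003, -1.0]]
force: [0.2, 0.3, 0.2]
width: 0.0
```

```bash
python3 - <<'E'
from h import *
np.set_printoptions(precision=4,suppress=True)
im,d=snap('wrist');P=pts('wrist',d)
cv2.imwrite('pics/w5.png',cv2.resize(im[60:300,130:390,::-1],None,fx=2.5,fy=2.5))
print(env.get_obs()['force'])
im,d=snap('scene');k=env.get_calibration('scene');p=np.array(k['R'])@[.526,-.024,.12]+k['t'];u=int(k['fx']*p[0]/p[2]+k['cx']);v=int(k['fy']*p[1]/p[2]+k['cy']);print(u,v)
cv2.imwrite('pics/s5.png',cv2.resize(im[v-50:v+50,u-60:u+80,::-1],None,fx=5,fy=5,interpolation=2))
E
```

```text
[ 0.8155  0.6592 -0.1349]
241 174
```

View pics/w5.png

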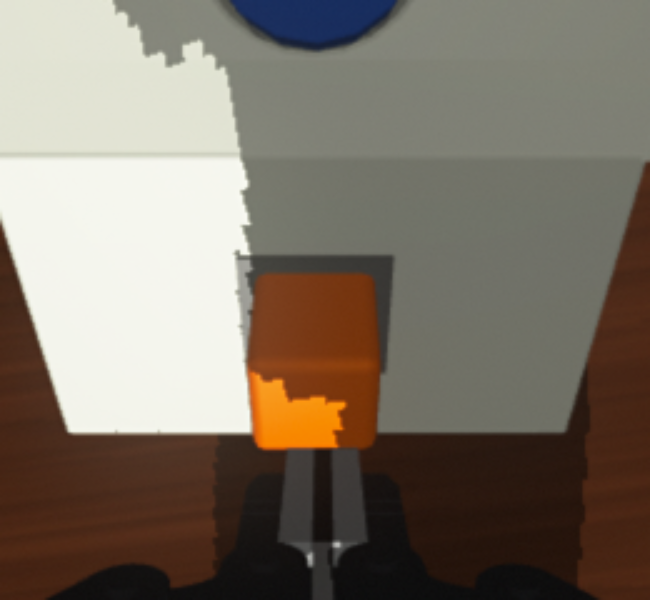

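View pics/s5.png

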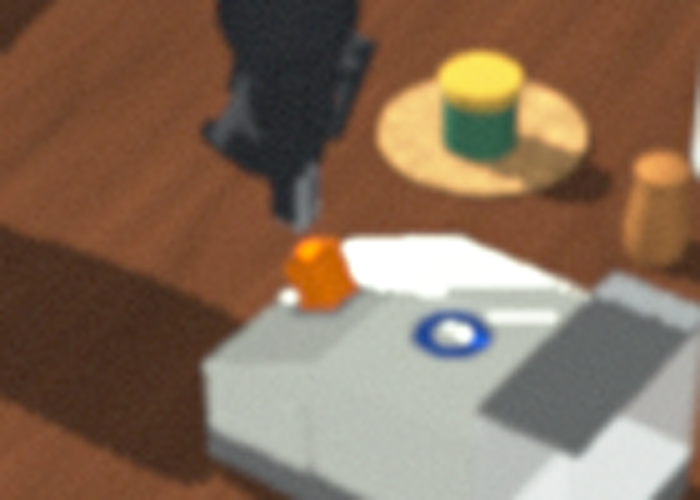

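```bash
python3 - <<'E'
from h import *
np.set_printoptions(precision=4,suppress=True)
o=env.get_obs();im,d=snap('wrist');P=pts('wrist',d)
for v in range(190,290,5): print(v,[ (np.round(P[v,u],4),round(float(d[v,u]),3)) for u in (250,270)])
k=env.get_calibration('wrist');M=np.array(k['mount']);t=-M[:3,:3].T@M[:3,3];print('tcp px',k['fx']*t[0]/t[2]+k['cx'],k['fy']*t[1]/t[2]+k['cy'],t)
k=env.get_calibration('scene');p=np.array(k['R'])@o['tool_pos']+k['t'];print('scene tcp px',k['fx']*p[0]/p[2]+k['cx'],k['fy']*p[1]/p[2]+k['cy'],p)
im,d=snap('scene');Q=pts('scene',d);x,y,z=np.moveaxis(Q,-1,0)
hsv=cv2.cvtColor(im,cv2.COLOR_RGB2HSV);m=(np.hypot(x-.518,y+.023)<.05)&(z>.1)&(z<.16)&(hsv[...,1]<120);q=Q[m]
q=q[np.argsort(q[:,2])];print(len(q),q[::max(1,len(q)//15)])
E
```

```text
190 [(array([ 0.5456, -0.0237,  0.1178]), 0.172), (array([ 0.5439, -0.0343,  0.1174]), 0.172)]
195 [(array([ 0.544 , -0.0236,  0.1217]), 0.169), (array([ 0.5424, -0.0339,  0.1214]), 0.169)]
200 [(array([ 0.5423, -0.0235,  0.1252]), 0.166), (array([ 0.5408, -0.0336,  0.1248]), 0.166)]
205 [(array([ 0.54  , -0.0231,  0.1262]), 0.166), (array([ 0.5388, -0.0333,  0.1271]), 0.165)]
210 [(array([ 0.5374, -0.0227,  0.1264]), 0.166), (array([ 0.5361, -0.0329,  0.1269]), 0.166)]
215 [(array([ 0.5347, -0.0223,  0.1266]), 0.167), (array([ 0.5333, -0.0326,  0.1266]), 0.167)]
220 [(array([ 0.5309, -0.0217,  0.1236]), 0.171), (array([ 0.5296, -0.0321,  0.1241]), 0.17)]
225 [(array([ 0.5282, -0.0213,  0.124 ]), 0.171), (array([ 0.526 , -0.0317,  0.1221]), 0.173)]
230 [(array([ 0.5241, -0.0205,  0.1208]), 0.175), (array([ 0.5229, -0.0313,  0.1217]), 0.174)]
235 [(array([ 0.5204, -0.0199,  0.1189]), 0.178), (array([ 0.519 , -0.0309,  0.1195]), 0.178)]
240 [(array([ 0.5294, -0.0221,  0.1456]), 0.15), (array([ 0.5282, -0.0313,  0.146 ]), 0.15)]
245 [(array([ 0.5303, -0.0225,  0.153 ]), 0.143), (array([
[... 703 characters left out ...]
(array([ 0.5301, -0.0234,  0.1848]), 0.112), (array([ 0.5291, -0.0303,  0.1849]), 0.112)]
tcp px 256.42914094792087 234.53711923023985 [-0.0013  0.0217  0.1835]
scene tcp px 239.69817192418643 175.01310119854074 [-0.0364 -0.0466  1.0995]
84 [[ 0.559  -0.0434  0.1001]
 [ 0.5572 -0.04    0.1006]
 [ 0.5562 -0.0263  0.1013]
 [ 0.5619 -0.0187  0.1016]
 [ 0.5552 -0.0183  0.1025]
 [ 0.5655 -0.0195  0.1035]
 [ 0.566  -0.0265  0.105 ]
 [ 0.5458 -0.0127  0.1132]
 [ 0.5433 -0.0138  0.1239]
 [ 0.5307 -0.0193  0.1442]
 [ 0.5126 -0.0325  0.1468]
 [ 0.529  -0.0274  0.149 ]
 [ 0.5117 -0.0361  0.1523]
 [ 0.5177 -0.0353  0.1537]
 [ 0.5238 -0.0291  0.1552]
 [ 0.5298 -0.0284  0.1568]
 [ 0.5284 -0.0315  0.1583]]
```

Both cameras put the visible fingertips at z≈0.144, about 30 mm short of the reported TCP, and the force reads zero. So there's no contact yet, and I'll feel downward in small moves.

jog_arm(rows=[-0.02,0,0.03,0,0,0,-1,-0.04,0,0.06,0,0,0,-1,-0.04,0,0.08,0,0,0,-1,-0.04,0,0.08,0,0,0,-1])

```text
clock: 14.95
tool_pos: [0.5131, -0.0224, 0.1043]
orientation: [[0.99, -0.144, -0.002], [-0.144, -0.99, 0.003], [-0.003, -0.003, -1.0]]
force: [-0.7, 0.4, -0.2]
width: 0.001
```

jog_arm(rows=[0,0,0.02,0,0,0,-1,0,0,0.04,0,0,0,-1,0,0,0.05,0,0,0,-1,0,0,0.05,0,0,0,-1])

```text
clock: 15.45
tool_pos: [0.5131, -0.0224, 0.0981]
orientation: [[0.99, -0.144, -0.002], [-0.144, -0.99, 0.003], [-0.003, -0.003, -1.0]]
force: [-0.8, -0.5, 0.5]
width: -0.001
```

```bash
cat > tip.py <<'E'
from rot import *
o=env.get_obs();im,d=snap('wrist');P=pts('wrist',d);hsv=cv2.cvtColor(im,cv2.COLOR_RGB2HSV)
D=P-np.array(o['tool_pos'])
x,y,z=np.moveaxis(P,-1,0)
m=(hsv[...,0]<20)&(hsv[...,1]>120)&(np.hypot(x-.53,y+.025)<.05)&(z>.06)&(z<.14)
q=P[m];h=q@n;print('force',o['force'],'tcp',o['tool_pos'],'orange',len(q),'h95',np.percentile(h,95))
for u in (250,270):
    c=P[:,u];dd=d[:,u];j=[v for v in range(200,290) if hsv[v,u,1]<120 and dd[v]<.16 and dd[v]>.05]
    print(u,j[:1],P[j[0],u] if j else None)
q=P[(np.hypot(x-.621,y+.0388)<.012)&(z>.09)&(z<.16)];print('cart z',np.median(q[:,2]) if len(q) else None)
E
python3 tip.py
```

```text
force [-0.7646 -0.4635  0.4587] tcp [ 0.5131 -0.0224  0.0981] orange 4178 h95 -0.11047912005826985
250 [239] [ 0.5246 -0.0213  0.1289]
270 [239] [ 0.5234 -0.0306  0.1293]
cart z 0.1089383601379186
```

jog_arm(rows=[0.007,0,0.015,0,0,0,-1,0.014,0,0.03,0,0,0,-1,0.014,0,0.03,0,0,0,-1])

```text
clock: 15.88
tool_pos: [0.5148, -0.0226, 0.0945]
orientation: [[0.99, -0.144, -0.003], [-0.144, -0.99, 0.003], [-0.003, -0.003, -1.0]]
force: [-0.1, 0.8, 0.8]
width: 0.004
```

jog_arm(rows=[0.004,0,0.008,0,0,0,-1,0.007,0,0.015,0,0,0,-1,0.007,0,0.015,0,0,0,-1])

```text
clock: 16.25
tool_pos: [0.5156, -0.0227, 0.0927]
orientation: [[0.99, -0.144, -0.002], [-0.144, -0.99, 0.003], [-0.003, -0.003, -1.0]]
force: [-0.4, -0.1, 0.7]
width: -0.001
```

jog_arm(rows=[0.004,0,0.008,0,0,0,-1,0.007,0,0.015,0,0,0,-1,0.007,0,0.015,0,0,0,-1])

```text
clock: 16.62
tool_pos: [0.5163, -0.0228, 0.0912]
orientation: [[0.99, -0.144, -0.003], [-0.144, -0.99, 0.003], [-0.003, -0.002, -1.0]]
force: [-1.4, -0.3, 5.3]
width: 0.001
```

Contact at 5 N, with TCP z 0.091. I'll press up to 12 mm, as the stop can't come before 14 mm.

jog_arm(rows=[0.007,0,0.015,0,0,0,-1,0.014,0,0.03,0,0,0,-1,0.021,0,0.045,0,0,0,-1,0.021,0,0.045,0,0,0,-1])

```text
clock: 17.12
tool_pos: [0.5185, -0.0231, 0.0864]
orientation: [[0.99, -0.144, -0.003], [-0.144, -0.99, 0.002], [-0.003, -0.002, -1.0]]
force: [-2.4, -0.1, 9.2]
width: 0.001
```

jog_arm(rows=[0.007,0,0.015,0,0,0,-1,0.014,0,0.03,0,0,0,-1,0.018,0,0.038,0,0,0,-1,0.018,0,0.038,0,0,0,-1])

```text
clock: 17.62
tool_pos: [0.5202, -0.0234, 0.0826]
orientation: [[0.99, -0.144, -0.003], [-0.144, -0.99, 0.001], [-0.004, -0.001, -1.0]]
force: [-3.9, -0.3, 10.5]
width: 0.003
```

```bash
python3 tip.py
```

```text
force [-3.8671 -0.2931 10.4594] tcp [ 0.5202 -0.0234  0.0826] orange 3324 h95 -0.12244578392970505
250 [239] [ 0.532  -0.0223  0.1139]
270 [239] [ 0.5302 -0.0315  0.113 ]
cart z 0.12735883504546966
```

The cartridge has risen 18 of its 26 mm, so about 4 mm of press is left. I'll take small steps.

jog_arm(rows=[0.004,0,0.008,0,0,0,-1,0.009,0,0.019,0,0,0,-1,0.009,0,0.019,0,0,0,-1])

```text
clock: 18.05
tool_pos: [0.5209, -0.0235, 0.0812]
orientation: [[0.99, -0.143, -0.004], [-0.143, -0.99, 0.001], [-0.004, -0.0, -1.0]]
force: [-4.1, -0.1, 11.3]
width: -0.0
```

jog_arm(rows=[0.003,0,0.006,0,0,0,-1,0.006,0,0.012,0,0,0,-1,0.006,0,0.012,0,0,0,-1])

```text
clock: 18.42
tool_pos: [0.5211, -0.0236, 0.0806]
orientation: [[0.99, -0.143, -0.004], [-0.143, -0.99, -0.0], [-0.004, 0.001, -1.0]]
force: [-3.9, 0.2, 11.8]
width: 0.001
```

jog_arm(rows=[0.004,0,0.01,0,0,0,-1,0.009,0,0.02,0,0,0,-1,0.009,0,0.02,0,0,0,-1])

```text
clock: 18.8
tool_pos: [0.5218, -0.0237, 0.0791]
orientation: [[0.99, -0.143, -0.005], [-0.143, -0.99, -0.001], [-0.004, 0.002, -1.0]]
force: [-3.8, 1.3, 12.2]
width: 0.002
```

```bash
python3 tip.py
```

```text
force [-3.7921  1.3112 12.2161] tcp [ 0.5218 -0.0237  0.0791] orange 3036 h95 -0.12628167355514255
250 [239] [ 0.5333 -0.0225  0.1097]
270 [239] [ 0.5319 -0.0318  0.1097]
cart z 0.1349841692507089
```

jog_arm(rows=[0.004,0,0.008,0,0,0,-1,0.006,0,0.014,0,0,0,-1,0.006,0,0.014,0,0,0,-1])

```text
clock: 19.23
tool_pos: [0.5219, -0.0237, 0.0788]
orientation: [[0.99, -0.143, -0.005], [-0.143, -0.99, -0.002], [-0.005, 0.003, -1.0]]
force: [-6.3, 0.5, 17.0]
width: -0.0
```

I feel the stop: the force climbs to 18 N with almost no travel. I'm backing off along the button axis.

jog_arm(rows=[-0.02,0,-0.04,0,0,0,-1,-0.05,0,-0.1,0,0,0,-1,-0.08,0,-0.17,0,0,0,-1,-0.11,0,-0.24,0,0,0,-1,-0.14,0,-0.32,0,0,0,-1])

```text
clock: 19.85
tool_pos: [0.505, -0.0212, 0.1177]
orientation: [[0.99, -0.143, -0.005], [-0.143, -0.99, -0.002], [-0.005, 0.003, -1.0]]
force: [0.1, -0.4, 0.6]
width: -0.001
```

jog_arm(rows=[-0.1,0,-0.3,0,0,0,1,-0.1,0,-0.6,0,0,0,1,-0.1,0,-0.8,0,0,0,1,-0.1,0,-0.9,0,0,0,1])

```text
clock: 20.35
tool_pos: [0.4941, -0.0192, 0.2273]
orientation: [[0.99, -0.143, -0.003], [-0.143, -0.99, -0.002], [-0.003, 0.003, -1.0]]
force: [-0.7, 0.1, 0.0]
width: 0.843
```

```bash
python3 - <<'E'
from rot import *
o=env.get_obs();print(o['tool_pos'],o['qpos'],o['width'],turn())
for c in('wrist','top','scene'):
    im,d=snap(c,c+'6.png');P=pts(c,d);hsv=cv2.cvtColor(im,cv2.COLOR_RGB2HSV);x,y,z=np.moveaxis(P,-1,0)
    q=P[(np.hypot(x-.621,y+.0388)<.05)&(z>.124)&(z<.145)&((x-.621)*f[0]+(y+.0388)*f[1]<.04)]
    print(c,len(q),q.mean(0) if len(q) else '',cv2.minEnclosingCircle(q[:,:2].astype(np.float32)) if len(q)>3 else '')
    m=(hsv[...,0]<20)&(hsv[...,1]>120)&(np.hypot(x-.53,y+.025)<.05)&(z>.06)&(z<.14);q=P[m]
    if len(q):print(' button h95',np.percentile(q@n,95))
E
```

```text
[ 0.4941 -0.0192  0.2273] [  25.5671   25.4742  -37.8109  108.7817   19.5468   52.4698 -119.931 ] 0.8433324835230318 [ 0.0026  0.0029 -0.0004]
wrist 2621 [ 0.6199 -0.0369  0.1356] ((0.6235966086387634, -0.03739491105079651), 0.022006805986166)
 button h95 -0.110128776076109
top 137 [ 0.6236 -0.0407  0.1328] ((0.6218641996383667, -0.039253219962120056), 0.021966274827718735)
scene 168 [ 0.6264 -0.0408  0.1326] ((0.6226560473442078, -0.03836722671985626), 0.023756464943289757)
 button h95 -0.1122778179178622
```

View pics/wrist6.png

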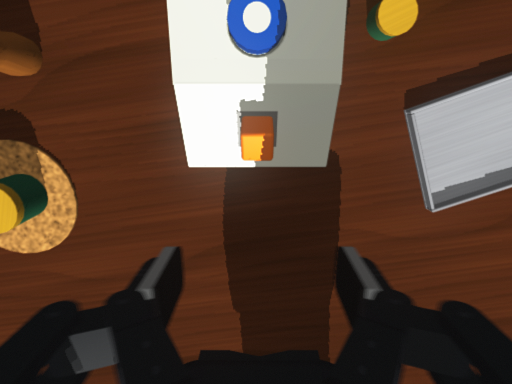

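Button back out, at (257,138) in the wrist view, and the cartridge stands up at (257,18). Moving above it with the opening at about 0.7.

jog_arm(rows=[0.4,0,0,0,0,0,0.4,0.8,0.005,0,0,0,0,0.4,0.8,0.005,0,0,0,0,0.4])

```text
clock: 20.88
tool_pos: [0.5904, -0.0344, 0.223]
orientation: [[0.989, -0.145, -0.006], [-0.145, -0.989, -0.001], [-0.006, 0.002, -1.0]]
force: [0.1, 0.4, -0.6]
width: 0.699
```

jog_arm(rows=[0.15,0,0,0,0,0,0.4,0.27,0.005,0,0,0,0,0.4,0.27,0.005,0,0,0,0,0.4])

```text
clock: 21.25
tool_pos: [0.6214, -0.0396, 0.2213]
orientation: [[0.989, -0.145, -0.009], [-0.145, -0.989, -0.001], [-0.009, 0.002, -1.0]]
force: [-1.1, -0.7, 0.1]
width: 0.702
```

```bash
cat > c.py <<'E'
from rot import *
o=env.get_obs();print(o['tool_pos'],o['width'],turn(),o['clock'],o['force'])
im,d=snap('wrist','w7.png');P=pts('wrist',d);R=np.array(o['orientation']);L=(P-np.array(o['tool_pos']))@R
x,y,z=np.moveaxis(P,-1,0)
q=P[(np.hypot(x-.621,y+.0388)<.04)&(z>.122)&(z<.145)&((x-.621)*f[0]+(y+.0388)*f[1]<.04)];print('cart',len(q),np.median(q[:,2]),cv2.minEnclosingCircle(q[:,:2].astype(np.float32)))
# finger points in tool frame
fm=(d>.05)&(abs(L[...,1])<.06)&(L[...,2]>-.1)&(L[...,2]<.03)&(abs(L[...,0])<.03)&(z>o['tool_pos'][2]-.005)
for s,nm in((1,'+y'),(-1,'-y')):
    k=L[fm&(s*L[...,1]>0)]
    if len(k):print(nm,len(k),'tip z in tool (max)',np.percentile(k[:,2],[90,99]),'inner y',np.percentile(s*k[:,1],1),'x max',np.percentile(k[:,0],98))
E
python3 c.py
```

```text
[ 0.6214 -0.0396  0.2213] 0.7015073801445125 [ 0.0021  0.0084 -0.0021] 21.25 [-1.0876 -0.7134  0.0651]
cart 2216 0.13526807021712828 ((0.6227664947509766, -0.037317559123039246), 0.02198902890086174)
+y 9494 tip z in tool (max) [-0.0533 -0.0367] inner y 0.023462239758227258 x max 0.016768952561961533
-y 9959 tip z in tool (max) [-0.0543 -0.037 ] inner y 0.021435769716557754 x max 0.016758453721694128
```

jog_arm(rows=[0.005,-0.01,0.3,0,0.008,0,0.4,0.01,-0.01,0.6,0,0.008,0,0.4,0.01,-0.01,0.8,0,0.008,0,0.4,0.01,-0.01,0.8,0,0.008,0,0.4])

```text
clock: 21.8
tool_pos: [0.6185, -0.0384, 0.1238]
orientation: [[0.99, -0.144, -0.006], [-0.144, -0.99, -0.002], [-0.006, 0.003, -1.0]]
force: [-0.3, -0.5, -0.2]
width: 0.701
```

jog_arm(rows=[0,0,0.06,0,0,0,0.4,0,0,0.12,0,0,0,0.4,0,0,0.18,0,0,0,0.4,0,0,0.18,0,0,0,0.4])

```text
clock: 22.3
tool_pos: [0.618, -0.0385, 0.1017]
orientation: [[0.99, -0.144, -0.007], [-0.144, -0.99, -0.002], [-0.007, 0.003, -1.0]]
force: [-0.1, -0.4, 0.1]
width: 0.695
```

```bash
python3 c.py
```

```text
[ 0.618  -0.0385  0.1017] 0.6947899565312106 [ 0.0032  0.0066 -0.001 ] 22.3 [-0.1191 -0.4334  0.0731]
cart 7456 0.13530254961880156 ((0.6277526617050171, -0.03872058168053627), 0.038781844079494476)
+y 19118 tip z in tool (max) [-0.0095 -0.0083] inner y 0.0008877333196553429 x max 0.028242247772733462
-y 19568 tip z in tool (max) [-0.01   -0.0087] inner y 0.0005856910194538284 x max 0.028229648520142512
```

View pics/w7.png

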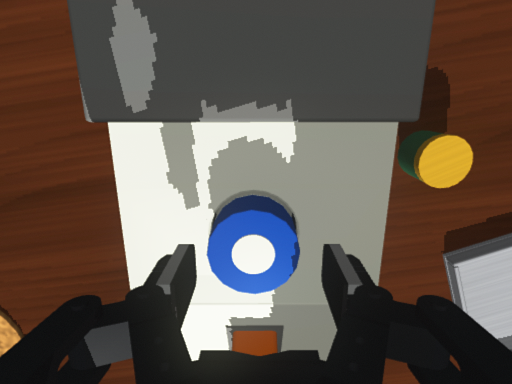

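The cartridge at (253,253) sits between the pads at (195,265) and (322,265). I'm correcting x by 4 mm and going down carefully.

jog_arm(rows=[0.033,-0.01,0,0,0,0,0.4,0.033,-0.01,0.05,0,0,0,0.4,0.033,-0.01,0.1,0,0,0,0.4,0.033,-0.01,0.13,0,0,0,0.4,0.033,-0.01,0.13,0,0,0,0.4])

```text
clock: 22.98
tool_pos: [0.6219, -0.0378, 0.0859]
orientation: [[0.99, -0.144, -0.008], [-0.144, -0.99, -0.002], [-0.007, 0.003, -1.0]]
force: [0.1, -0.5, -0.5]
width: 0.701
```

jog_arm(rows=[0,0,0.015,0,0,0,0.4,0,0,0.03,0,0,0,0.4,0,0,0.03,0,0,0,0.4])

```text
clock: 23.35
tool_pos: [0.6218, -0.0379, 0.0822]
orientation: [[0.99, -0.144, -0.008], [-0.144, -0.99, -0.002], [-0.007, 0.003, -1.0]]
force: [-0.5, -0.8, 0.3]
width: 0.702
```

jog_arm(rows=[0,0,0.01,0,0,0,0.4,0,0,0.01,0,0,0,-1,0,0,0.01,0,0,0,-1,0,0,0.01,0,0,0,-1,0,0,0.01,0,0,0,-1,0,0,0.01,0,0,0,-1])

```text
clock: 24.1
tool_pos: [0.6233, -0.0358, 0.0829]
orientation: [[0.99, -0.143, -0.004], [-0.143, -0.99, 0.0], [-0.004, 0.001, -1.0]]
force: [-1.4, 3.0, 8.7]
width: 0.492
```

jog_arm(rows=[0,0,-0.05,0,0,0,-1,0,0,-0.1,0,0,0,-1,0,0,-0.2,0,0,0,-1,0,0,-0.3,0,0,0,-1])

```text
clock: 24.6
tool_pos: [0.6232, -0.036, 0.1195]
orientation: [[0.99, -0.143, -0.005], [-0.143, -0.99, -0.0], [-0.005, 0.001, -1.0]]
force: [-0.4, -0.2, -3.2]
width: 0.497
```

jog_arm(rows=[0,0,-0.2,0,0,0,-1,0,0,-0.5,0,0,0,-1,0,0,-0.7,0,0,0,-1,0,0,-0.7,0,0,0,-1])

```text
clock: 25.1
tool_pos: [0.6255, -0.0355, 0.2066]
orientation: [[0.99, -0.143, 0.001], [-0.143, -0.99, -0.0], [0.001, -0.0, -1.0]]
force: [-0.1, 0.2, -1.0]
width: 0.495
```

```bash
python3 - <<'E'
from rot import *
o=env.get_obs();print(o['tool_pos'],o['width'],o['qpos'],turn(),o['force'])
im,d=snap('scene');P=pts('scene',d);x,y,z=np.moveaxis(P,-1,0);hsv=cv2.cvtColor(im,cv2.COLOR_RGB2HSV)
q=P[(np.hypot(x-.622,y+.038)<.04)&(z>.118)&(z<.22)]
print(len(q),np.percentile(q[:,2],[1,10,50,90]));
b=P[(np.hypot(x-.622,y+.038)<.05)&(z>.1)&(hsv[...,0]>100)&(hsv[...,0]<130)&(hsv[...,1]>120)];print('blue',len(b),np.percentile(b[:,2],[2,50,98]) if len(b) else '')
cv2.imwrite('pics/s8.png',cv2.resize(im[110:290,130:330,::-1],None,fx=3,fy=3,interpolation=2))
t=P[(np.hypot(x-.48,y+.29)<.13)&(z>.011)&(z<.03)];print(cv2.minAreaRect(t[:,:2].astype(np.float32)))
im,d=snap('wrist');P=pts('wrist',d);x,y,z=np.moveaxis(P,-1,0);t=P[(np.hypot(x-.48,y+.29)<.13)&(z>.011)&(z<.03)];print(cv2.minAreaRect(t[:,:2].astype(np.float32)) if len(t)>5 else 0)
print('shift to tray',to_tool([.480,-.291,o['tool_pos'][2]]))
E
```

```text
[ 0.6255 -0.0355  0.2066] 0.49491380051293815 [  21.1818   37.4538  -34.7496   90.2736   23.6774   59.7112 -118.3343] [-0.0002 -0.0011 -0.0005] [-0.0638  0.1913 -1.0432]
170 [0.1891 0.192  0.2046 0.2174]
blue 110 [0.2393 0.2548 0.2605]
((0.4839934706687927, -0.28908416628837585), (0.13131795823574066, 0.16369222104549408), 11.393023490905762)
((0.4784733057022095, -0.2735133767127991), (0.13110944628715515, 0.12770003080368042), 11.511896133422852)
shift to tray [-0.8792  2.2731 -0.0187]
```

View pics/s8.png

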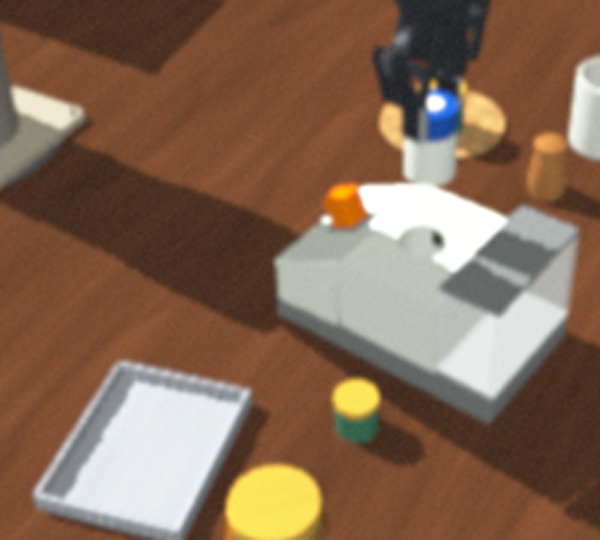

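The cartridge is out and hangs upright; the well is empty and the button is out. Carrying it to the steel tray.

jog_arm(rows=[-0.1,0.25,0,0,0,0,-1,-0.2,0.5,0,0,0,0,-1,-0.29,0.76,0,0,0,0,-1])

```text
clock: 25.58
tool_pos: [0.5745, -0.1221, 0.2025]
orientation: [[0.99, -0.142, -0.007], [-0.142, -0.99, -0.0], [-0.007, 0.001, -1.0]]
force: [-0.9, -0.1, -0.3]
width: 0.495
```

jog_arm(rows=[-0.1,0.25,0,0,0,0,-1,-0.2,0.5,0,0,0,0,-1,-0.29,0.76,0,0,0,0,-1])

```text
clock: 25.95
tool_pos: [0.5255, -0.208, 0.2015]
orientation: [[0.99, -0.142, -0.009], [-0.142, -0.99, 0.001], [-0.009, 0.0, -1.0]]
force: [0.9, -0.7, -0.7]
width: 0.497
```

jog_arm(rows=[-0.1,0.25,0,0,0,0,-1,-0.2,0.5,0,0,0,0,-1,-0.29,0.76,0,0,0,0,-1,-0.29,0.76,0,0,0,0,-1])

```text
clock: 26.45
tool_pos: [0.4753, -0.2964, 0.2003]
orientation: [[0.989, -0.148, -0.013], [-0.148, -0.989, 0.001], [-0.013, 0.001, -1.0]]
force: [0.3, -0.0, 0.2]
width: 0.495
```

```bash
python3 - <<'E'
from rot import *
o=env.get_obs();print(o['tool_pos'],o['width'],o['qpos'],turn(),o['force'])
im,d=snap('scene');P=pts('scene',d);x,y,z=np.moveaxis(P,-1,0)
p=o['tool_pos'];q=P[(np.hypot(x-p[0],y-p[1])<.035)&(z>.1)&(z<.23)];print(len(q),np.percentile(q[:,2],[0,2,10]));q=q[q[:,2]<np.percentile(q[:,2],20)];print(q.mean(0))
print(to_tool([.480,-.291,p[2]]))
E
```

```text
[ 0.4753 -0.2964  0.2003] 0.4946789710822536 [ 51.9397  32.9568 -35.8553 100.5801  23.24    54.7713 -91.9377] [ 0.0011  0.0125 -0.0048] [ 0.2937 -0.0137  0.2485]
308 [0.1813 0.1825 0.1865]
[ 0.4889 -0.3087  0.1866]
[ 0.0235 -0.031   0.0029]
```

jog_arm(rows=[0.02,-0.03,0.3,0,0.012,0,-1,0.02,-0.03,0.6,0,0.012,0,-1,0.02,-0.03,0.9,0,0.012,0,-1,0.02,-0.03,1,0,0.012,0,-1])

```text
clock: 27.0
tool_pos: [0.4771, -0.2887, 0.0784]
orientation: [[0.99, -0.143, -0.003], [-0.143, -0.99, 0.003], [-0.003, -0.003, -1.0]]
force: [0.4, -0.2, -0.4]
width: 0.493
```

jog_arm(rows=[0,0,0.15,0,0,0,-1,0,0,0.3,0,0,0,-1,0,0,0.36,0,0,0,-1,0,0,0.4,0,0,0,-1,0,0,0.4,0,0,0,-1])

```text
clock: 27.62
tool_pos: [0.4772, -0.2887, 0.0305]
orientation: [[0.99, -0.143, -0.002], [-0.143, -0.99, 0.003], [-0.003, -0.002, -1.0]]
force: [0.1, -0.3, -0.4]
width: 0.498
```

```bash
python3 - <<'E'
from rot import *
o=env.get_obs();print(o['tool_pos'],turn(),o['force'],o['qpos'])
E
```

```text
[ 0.4772 -0.2887  0.0305] [-0.0024  0.0026 -0.0003] [ 0.1349 -0.2957 -0.3901] [  45.2784   45.4633  -26.6211  108.916    34.6455   34.0034 -102.1797]
```

jog_arm(rows=[0,0,0.015,0,0,0,-1,0,0,0.03,0,0,0,-1,0,0,0.035,0,0,0,-1,0,0,0.035,0,0,0,-1])

```text
clock: 28.12
tool_pos: [0.4771, -0.2887, 0.0263]
orientation: [[0.99, -0.143, -0.002], [-0.143, -0.99, 0.003], [-0.003, -0.002, -1.0]]
force: [-0.7, -0.1, -1.6]
width: 0.497
```

jog_arm(rows=[0,0,0.008,0,0,0,-1,0,0,0.013,0,0,0,-1,0,0,0.013,0,0,0,-1])

```text
clock: 28.5
tool_pos: [0.4771, -0.2886, 0.0247]
orientation: [[0.99, -0.143, -0.003], [-0.143, -0.99, 0.003], [-0.003, -0.003, -1.0]]
force: [0.4, 0.0, 0.8]
width: 0.497
```

jog_arm(rows=[0,0,0.008,0,0,0,-1,0,0,0.013,0,0,0,-1,0,0,0.013,0,0,0,-1])

```text
clock: 28.88
tool_pos: [0.4771, -0.2886, 0.0235]
orientation: [[0.99, -0.143, -0.002], [-0.143, -0.99, 0.003], [-0.003, -0.002, -1.0]]
force: [-1.1, 0.5, 3.6]
width: 0.496
```

Touched down at 3.6 N. Opening and withdrawing straight up.

jog_arm(rows=[0,0,0.003,0,0,0,0.1,0,0,0.003,0,0,0,0.2,0,0,0.003,0,0,0,0.5,0,0,0.003,0,0,0,0.8,0,0,0,0,0,0,0.8])

```text
clock: 29.5
tool_pos: [0.4771, -0.2886, 0.0234]
orientation: [[0.99, -0.143, -0.002], [-0.143, -0.99, 0.003], [-0.003, -0.002, -1.0]]
force: [-0.0, 0.1, -0.7]
width: 0.901
```

jog_arm(rows=[0,0,-0.1,0,0,0,0.8,0,0,-0.4,0,0,0,0.8,0,0,-0.8,0,0,0,0.8,0,0,-1,0,0,0,0.8])

```text
clock: 30.0
tool_pos: [0.4787, -0.2892, 0.1467]
orientation: [[0.99, -0.143, 0.001], [-0.143, -0.99, 0.001], [0.001, -0.001, -1.0]]
force: [0.5, -1.2, -0.6]
width: 0.902
```

jog_arm(rows=[0,0,-0.4,0,0,0,0.8,0,0,-0.8,0,0,0,0.8,0,0,-0.8,0,0,0,0.8])

```text
clock: 30.38
tool_pos: [0.4812, -0.2899, 0.2474]
orientation: [[0.99, -0.143, 0.009], [-0.143, -0.99, -0.003], [0.009, 0.002, -1.0]]
force: [0.3, 0.1, 0.7]
width: 0.896
```

```bash
python3 - <<'E'
from rot import *
o=env.get_obs();print(o['tool_pos'],o['width'],o['force'],o['clock'])
for c in('scene','top','wrist'):
    im,d=snap(c,c+'9.png');P=pts(c,d);x,y,z=np.moveaxis(P,-1,0);hsv=cv2.cvtColor(im,cv2.COLOR_RGB2HSV)
    def circ(cx,cy,r,a,b):
        q=P[(np.hypot(x-cx,y-cy)<r)&(z>a)&(z<b)]
        return (len(q),np.median(q,0),np.percentile(q[:,2],[2,98]),cv2.minEnclosingCircle(q[:,:2].astype(np.float32))) if len(q)>5 else None
    print(c,'cart top',circ(.478,-.29,.05,.067,.09)); print(c,'tin top',circ(.494,.277,.05,.052,.08))
    print(c,'shaker',circ(.648,.22,.04,.05,.09));print(c,'jar',circ(.659,-.358,.06,.1,.14))
    q=P[(hsv[...,0]<20)&(hsv[...,1]>120)&(np.hypot(x-.53,y+.025)<.05)&(z>.06)&(z<.14)]
    if len(q):print(' button h95',np.percentile(q@n,95))
s=cv2.imread('pics/scene9.png')[110:350,120:380];cv2.imwrite('pics/f.png',cv2.resize(s,None,fx=2.4,fy=2.4))
E
```

```text
[ 0.4812 -0.2899  0.2474] 0.8957376657733822 [0.2975 0.1084 0.7294] 30.375
scene cart top (209, array([ 0.4811, -0.2917,  0.0743]), array([0.068 , 0.0772]), ((0.4786522090435028, -0.2892214357852936), 0.022773560136556625))
scene tin top (148, array([0.4973, 0.2694, 0.0608]), array([0.0524, 0.064 ]), ((0.4978647828102112, 0.2756207585334778), 0.03148660436272621))
scene shaker (91, array([0.6545, 0.2138, 0.0649]), array([0.051 , 0.0727]), ((0.6520345211029053, 0.22022290527820587), 0.017362182959914207))
scene jar (755, array([ 0.6653, -0.3626,  0.1197]), array([0.1014, 0.1223]), ((0.6612446904182434, -0.35782554745674133), 0.033993013203144073))
 button h95 -0.112654875150138
top cart top (84, array([ 0.4694, -0.2877,  0.0735]), array([0.0681, 0.0787]), ((0.474404901266098, -0.2908756136894226), 0.02072235383093357))
top tin top (252, array([0.4932, 0.2725, 0.0595]), array([0.0531, 0.0654]), ((0.4930627942085266, 0.27261412143707275), 0.0285688154399395))
top shaker (102, array([0.6465, 0.2194, 0.0651]), array([0.0516, 0.0725]), ((0.6481051445007324, 0.22075724601745605), 0.017755813896656036))
top jar (370, array([ 0.6574, -0.358 ,  0.1191]), array([0.1027, 0.1242]), ((0.6593033671379089, -0.35853222012519836), 0.03368397057056427))
 button h95 -0.12008390647749008
wrist cart top (1292, array([ 0.4773, -0.2895,  0.0745]), array([0.0722, 0.0762]), ((0.4761761426925659, -0.28951162099838257), 0.02210809662938118))
wrist tin top None
wrist shaker None
wrist jar None
 button h95 -0.13517462106733813
```

```bash
python3 -c "
from cell import env
print(env.job_done(), env.get_obs()['clock'])"
```

```text
the job is handed in; nothing more can be done
the job is handed in; nothing more can be done
```

The job is done and handed in at about 30 s of the 67 s allowed; no verdict came back.

- **Tin:** I set the larger green tin on the cork mat and let go. Its centre is about 1 cm from the mat's, and its lid sits at the height of a tin standing upright there.
- **Button:** I pressed it until the stop was felt, where the force rose to about 18 N with almost no further travel. The cartridge rose 26 mm. The button then sprang back, and the scene camera shows it at its original height.
- **Cartridge:** I drew it straight up and lowered it into the steel tray until it touched at under 4 N. Its top is level at 74.5 mm, which matches standing on the 4 mm floor. It is within about 5 mm of the tray's centre.
- **Bystanders:** The jar and shaker measured unmoved. I did not re-measure the mug at the end, but the arm stayed well clear of it.

**What disagreed:**
- **Fingertips:** They proved to be about 31 mm behind the reported TCP, so I placed the press and the cartridge grasp by camera and by feel.
- **Press angle:** A full 25° tool tilt would have run joint 6 past its limit. I pressed with the tool vertical, moving along the button's axis.
- **Final button reading:** The top and wrist cameras read the button 10 to 25 mm lower than the scene camera. I took that to be a partial or side view and trusted the scene reading.
- **Final picture:** The viewer's 12-picture limit was reached, so the last check rests on depth measurements only.

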